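Slide a microscope stage insert out over the end of a warming bench

ROBOT

A 6-joint arm with a two-finger parallel gripper is mounted at the origin on the work surface. World frame = base frame: x ahead of the robot, y to its left, z up, the work surface at z = 0. Lengths are in m, angles in rad, forces in N, time in s.
With the tool pointing down it reaches from about 0.325 to 0.875 m from the base axis. Payload 4.4 kg.
Tool frame: the origin (TCP) lies between the finger pads; the fingertips stand 8 mm ahead of it and the grasp point (between the pads) lies 11 mm behind it; z points along the fingers, x is the direction in which the jaws open and shut, and the axes are right-handed (so a half turn about z gives the same grasp; the last joint's range is limited). The gripper opens to 85 mm and grips with 20 to 120 N. Pads are 22 mm wide; open, the fingers measure 114 mm over their backs; the gripper's body (76 mm by 85 mm) begins 54 mm behind the grasp point. The pads swing forward as they close: fully open they stand 13 mm farther back than shut.
Start: joints at [1.012, 0.207, 1.542, -0, 1.393, -0.15], TCP at [0.228, 0.528, 0.21] pointing down, gripper open.
Joint ranges: [-2.73, 2.73], [-0.86, 2.22], [0.23, 2.46], [-1.11, 4.25], [0.08, 2.63], [-2.82, 2.82]. Speed limits (rad/s): [2.79, 2.79, 3.14, 3.14, 3.14, 3.14].

INTERFACE

Orientations are given as a rotation vector (axis times angle).
In Python, from rig import env gives the robot as it stands.
- The arm moves only by the shell command python3 -m creep 'ROWS'. ROWS is JSON, a list of rows, each a list of 3 entries, a list of its own where there are three numbers: the turn, a rotation vector about the tool's x, y, z in degrees, then the shift along the tool's x, y, z in cm, then the opening, from 0 (shut) to 1 (fully open). In form: [[[ax, ay, az], [tx, ty, tz], jaw], ...]. A call has 1 to 5 rows; each row shifts and turns the commanded pose from where the row before left it, along the tool's axes as they then stand; what a row does not reach is not made up. A row lasts 1/10 s, in which the tool goes at most 50 mm and 8.59 degrees, less where a joint would pass 70% of its speed; a pose out of reach is approached as far as the arm can. A call with a gripper value outside its range is refused whole. The fingers move at their own pace and stop on an object; the grip force is fixed at half the most. Time passes only in rows, so rows that do not move let the fingers close. It gives the time, the measured TCP pose, the force and the opening at its end, in the units of the state.
- env.sense(): the state, without advancing time (a new reading comes with each control period).
- env.get_image(name): name is "scene" or "top" or "wrist"; returns the picture (384x512x3 uint8, blue, green, red); there is no depth.
- env.camera_params(name): a dict with "K" (3x3 intrinsics, pixels), "R" (3x3) and "t" (3): a world point X has camera coordinates R X + t; the wrist camera has in their place "mount" (4x4, takes a point from camera to tool coordinates, whose origin is the TCP and whose axes are the tool frame's). Camera axes: x right, y down, z forward; pixel columns grow to the right and rows downward; lengths in m; the calibration is good to about 2 mm. The wrist camera is an equidistant fisheye: a pixel r from the principal point sees the ray r / f radians off the axis. A picture is of the moment at which its call begins: read the wrist's pose just before it. camera_params takes no time and is no camera call.
- env.sign_off(): hands the job in, once; it reports no verdict.
Trained networks look in the newest picture that a camera, given by its name, has taken for a name from the list of things; names that differ only in an ending like _2 or _b are one class to them, and where a whole thing is asked for, a point or a joint stands for the part that bears it (a point fixed in the world has none). Each returns a list of dicts, best first, with "score" (0 to 1); they miss things now and then, are a little off and sometimes report something else, mostly with a low value. They report only what shows in the picture. A call takes as long as a camera call. They do not tell look-alikes from the thing itself.
- env.cut_out(camera, target): "mask" (384x512 bool, what is visible of it).
- env.pinpoint(camera, target): "position" ([x, y, z] in m, in the coordinates of the camera as it stood for that picture, good to about 4 mm: a listed point, or the origin of a listed thing).
The state is a dict: "t": time; "q": joint angles; "dq": joint speeds; "joint_efforts": joint torques, N m; "position": TCP position; "orientation": TCP orientation; "ft_force": force on the tool from outside, world axes, zero at the start; "moment": the same for the moment, N m; "finger_gap": opening from 0.0 (shut) to 1.0 (fully open).
Only numpy, scipy, OpenCV 4.12 (cv2) and the standard library are available. Lean on these libraries where they do the work, as an engineer would, in place of code of your own. Each camera call takes 0.05 s, during which the arm holds its last target. There are 200 camera calls.

TASK

A flat metal stage insert (the plate with a round hole) lies on the warming bench. With the fingertips, first push it back until its long side lies flush against the low fence along the bench's far side, then push it along the fence towards the end of the bench where the open steel tray stands, until about a third of its length sticks out past the bench's end, so that a colleague can take it by its edge. Only push it: do not pick it up or let it tip, leave it square against the fence, and leave the other things where they are.

Things in the scene. Friction and masses are not known exactly. Their poses are not given: they have to be found in the camera images.
- bench: Warming bench, fixed: a white box 170 x 320 x 60 mm (its x, y, z) with a flat grey top. Origin at the centre of its underside on the table, so the top (the ledge) is at z = 60 mm in its frame and the two open ends are at y = +160 and y = -160 mm. A low steel fence runs the whole length along its far (+x) side, its inner face at x = +70 mm, standing 14 mm above the top. Nothing stands at the ends or along the near (-x) side. Its position and yaw vary.
- insert: Aluminium stage insert, loose: a flat plate 84 x 120 x 6 mm (its x, y, z) with a 40 mm round hole through its middle, about 0.15 kg, lying flat on the bench with its long (y) axis roughly along the bench's y axis. Origin at the centre of its underside. Flush against the fence its origin is at x = +28 mm in the bench's frame; with a third of its length out over an end, at y = +140 or -140 mm.
- tray: Open steel tray 150 x 100 x 30 mm (x, y, z), on the table beyond one of the bench's ends; origin at the centre of its underside. It marks the end to push towards. Leave it alone.
- tube_block: Bystander: aluminium tube block with six black caps, 100 x 70 x 59 mm (x, y, z), on the table beyond the bench's other end. Origin at the centre of its underside.
- bottle: Bystander: small amber bottle, 36 mm in diameter, 70 mm tall, on the table beyond the fence. Origin at the centre of its underside.
- dish: Bystander: lidded glass dish, 64 mm in diameter, 20 mm tall, on the table beyond the fence. Origin at the centre of its underside.
Not all that is in view belongs to the job. Of the things like the insert, leave any that is turquoise or yellow; of the rest the larger one is meant.

How it is judged:
On the way, in this order (a step that is already met when the one before it is completed fails the run):
1. the insert lies flush against the fence (gap under 5 mm, square within 4 degrees), not yet sticking out past either end (x of insert in the frame of bench above 0.023 m and angle between the y axis of insert and the y axis of bench, either way round below 0.07 rad and y of insert in the frame of bench between -0.1 and 0.1 m), for 0.1 s.
2. the insert sticks out 28 to 52 mm past the end where the tray stands (((y of tray in the frame of bench above 0 m and y of insert in the frame of bench between 0.128 and 0.152 m) or (y of tray in the frame of bench below 0 m and y of insert in the frame of bench between -0.152 and -0.128 m))), for 0.2 s.
At the end, for the whole second after the job is handed in: The insert lies flat and still on the bench, against the fence (gap under 5 mm, square within 4 degrees), with 28 to 52 mm of its 120 mm length sticking out past the end where the tray stands (x of insert in the frame of bench above 0.023 m and angle between the y axis of insert and the y axis of bench, either way round below 0.07 rad and ((y of tray in the frame of bench above 0 m and y of insert in the frame of bench between 0.128 and 0.152 m) or (y of tray in the frame of bench below 0 m and y of insert in the frame of bench between -0.152 and -0.128 m)) and z of insert in the frame of bench between 0.056 and 0.064 m and angle between insert's own z axis and vertical below 0.05 rad and linear speed of insert below 0.01 m/s); the robot touches nothing.
It fails at once if the insert is lifted off the bench (by 8 mm) or tips (by 9 degrees) (z of insert in the frame of bench above 0.068 m or angle between insert's own z axis and vertical above 0.16 rad).
It fails at once if a bystander is moved by more than 15 mm (distance of any of tray, tube_block, bottle, dish from where it was at the start of the episode above 0.015 m).
It also fails if it takes over 51 s, if anything falls off the work surface, if the arm or the gripper's body presses on something with over 40 N, if the wrist force passes 120 N, or if a joint passes its speed limit or range.

## Working session

There is one attempt and no reset: what is moved stays moved. The work goes in short steps, Python scripts to look and compute and a shell command to move; the robot and the scene stay as the last step left them, time stands still between calls to the robot, and variables do not carry over. Pictures are saved under pics/ and viewed, about 8 in all and at most 12, crops included, and the job is handed in when it is done.

```bash
mkdir -p pics; ls
python3 - <<'E'
from rig import env
import cv2,numpy as np
s=env.sense();print(s['t'],s['position'],s['orientation'],s['finger_gap'])
ims=[]
for c in('top','scene'):
    im=env.get_image(c);ims.append(im)
    p=env.camera_params(c);R=np.array(p['R']);t=np.array(p['t']);print(c,np.round(p['K'],1).tolist(),np.round(-R.T@t,3))
    for n in('bench','insert','tray','tube_block','bottle','dish'):
        for d in env.pinpoint(c,n)[:4]:
            X=R.T@(np.array(d['position'])-t); uv=np.array(p['K'])@d['position'];print(c,n,round(d['score'],2),np.round(X,3),np.round(uv[:2]/uv[2]))
    cv2.imwrite(f'pics/{c}.png',im)
E
```

```text
pics
0.0 [0.22758585 0.52715677 0.20880413] [ 2.62441126  1.72516466 -0.00328063] 1.0010016766007104
top [[368.7, 0.0, 257.9], [0.0, 368.7, 191.0], [0.0, 0.0, 1.0]] [0.439 0.043 0.878]
top bench 0.71 [ 0.538  0.005 -0.001] [272. 217.]
top insert 0.81 [ 0.335 -0.084  0.003] [312. 306.]
top insert 0.76 [ 0.786 -0.032 -0.002] [287. 119.]
top insert 0.65 [ 0.531 -0.012  0.06 ] [281. 217.]
top tray 0.68 [0.602 0.29  0.001] [154. 190.]
top tube_block 0.63 [ 0.466 -0.286 -0.001] [396. 248.]
top tube_block 0.62 [ 0.671 -0.142 -0.001] [332. 163.]
top bottle 0.79 [0.734 0.085 0.002] [240. 138.]
top bottle 0.19 [ 0.601  0.291 -0.001] [154. 191.]
top dish 0.73 [ 0.672 -0.145 -0.001] [333. 163.]
scene [[379.5, 0.0, 251.5], [0.0, 379.5, 190.8], [0.0, 0.0, 1.0]] [1.264 0.082 0.547]
scene bench 0.64 [ 0.536  0.003 -0.003] [233. 215.]
scene insert 0.98 [ 0.536 -0.015  0.061] [225. 193.]
scene insert 0.74 [ 0.791 -0.037  0.   ] [199. 296.]
scene insert 0.64 [ 0.802  0.205 -0.004] [332. 308.]
scene insert 0.44 [ 0.332 -0.079  0.001] [211. 170.]
scene tray 0.61 [ 0.601  0.289 -0.003] [359. 237.]
scene tube_block 0.85 [ 0.463 -0.289  0.001] [124. 193.]
scene bottle 0.64 [0.731 0.082 0.   ] [265. 275.]
scene dish 0.71 [ 0.671 -0.136 -0.001] [162. 250.]
```

View pics/top.png

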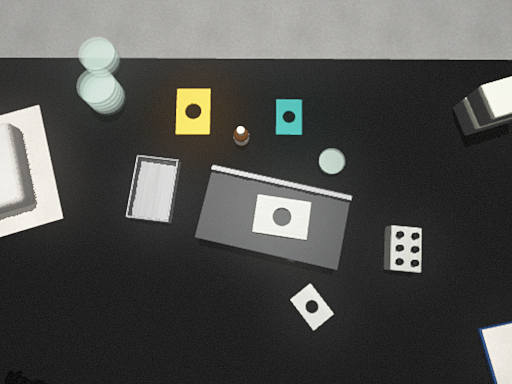

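View pics/scene.png

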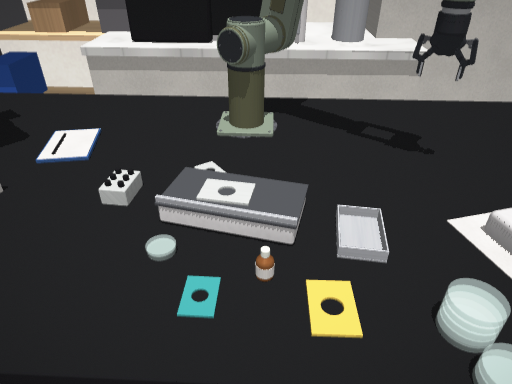

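Candidates for the insert in the top image: white on the bench (281,217), small white on the table (312,306), turquoise (289,117) and yellow (193,111). With the colours excluded, the larger white one, on the bench, fits the description. I'll measure it and check it in a crop.

```bash
cat > h.py <<'E'
from rig import env
import cv2,numpy as np
from scipy.spatial.transform import Rotation as Ro
p=env.camera_params('top');K=np.array(p['K']);R=np.array(p['R']);t=np.array(p['t'])
C=-R.T@t
def w(uv,z):
    d=R.T@np.linalg.solve(K,[uv[0],uv[1],1]);return C+d*(z-C[2])/d[2]
def proj(X):
    q=K@(R@np.array(X)+t);return q[:2]/q[2]
def mask_rect(m,z):
    c=max(cv2.findContours(m.astype(np.uint8),cv2.RETR_EXTERNAL,cv2.CHAIN_APPROX_NONE)[0],key=cv2.contourArea)[:,0].astype(float)
    P=np.array([w(u,z)[:2] for u in c])
    r=cv2.minAreaRect((P*1000).astype(np.float32));b=cv2.boxPoints(r)/1000
    return np.array(r[0])/1000,r[1],b
def long_axis(b):
    e=max((b[1]-b[0],b[2]-b[1]),key=np.linalg.norm);e=e/np.linalg.norm(e);return e*np.sign(e[1])
E
python3 - <<'E'
from h import *
im=env.get_image('top')
g=im.astype(int).min(2)
print('gray samples',im[217,260],im[230,240],im[172,240],im[182,280])
for d in env.cut_out('top','insert')[:4]:
    c,s,b=mask_rect(d['mask'],.066);print('ins',round(d['score'],2),c.round(4),np.round(s,0),long_axis(b).round(4))
c,s,b=mask_rect(np.pad((g>170)[190:245,250:315],((190,139),(250,197))),.066);print('thr',c.round(4),np.round(s,1),long_axis(b).round(4))
for d in env.cut_out('top','bench')[:2]:
    c,s,b=mask_rect(d['mask'],.06);print('bench',c.round(4),np.round(s,0),long_axis(b).round(4),b.round(3).tolist())
cv2.imwrite('pics/crop.png',cv2.resize(im[155:335,185:365],None,fx=3.3,fy=3.3,interpolation=cv2.INTER_CUBIC))
E
```

```text
gray samples [234 239 238] [119 118 119] [235 235 235] [223 224 223]
ins 0.69 [ 0.3401 -0.0736] [82. 58.] [0.8043 0.5942]
ins 0.65 [0.7773 0.1936] [113.  77.] [0.9996 0.0275]
ins 0.63 [ 0.7646 -0.0305] [63. 88.] [-1.     0.005]
ins 0.59 [ 0.5312 -0.0103] [121.  85.] [0.1279 0.9918]
thr [ 0.5322 -0.0121] [121.3  85.2] [0.1464 0.9892]
bench [0.5334 0.0061] [322. 173.] [0.215  0.9766] [[0.414000004529953, -0.13199999928474426], [0.5830000042915344, -0.17000000178813934], [0.652999997138977, 0.14499999582767487], [0.4830000102519989, 0.18199999630451202]]
```

View pics/crop.png

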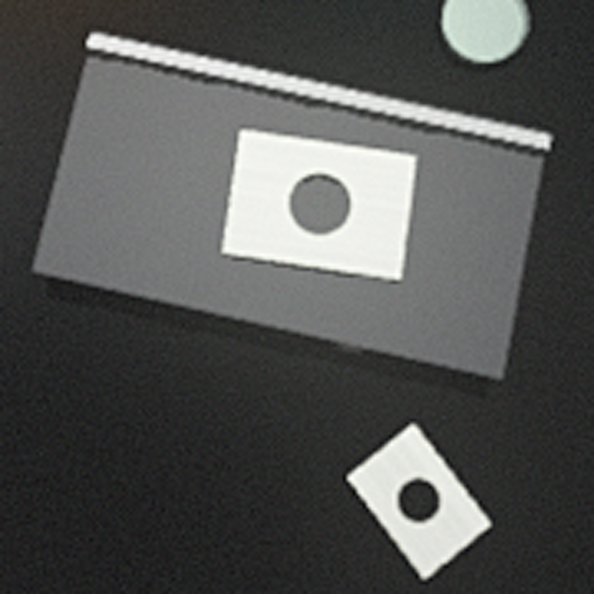

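The crop confirms it: the larger white plate lies on the grey bench top, its hole at crop pixel (320,203), and the smaller white one is on the table at (418,500). Next I fit the fence line and add a planning helper.

```bash
cat >> h.py <<'E'
YAW=np.arctan2(-.215,.9766); BC=np.array([.534,.005])   # bench pose
def Rb(): return np.array([[np.cos(YAW),-np.sin(YAW)],[np.sin(YAW),np.cos(YAW)]])
def status(s=None):
    s=s or env.sense();T=Ro.from_rotvec(s['orientation']).as_matrix();b=Rb().T@(np.array(s['position'])[:2]-BC)
    print('t %.1f TCP bench mm'%s['t'],(b*1000).round(1),'z %.1f'%(1000*s['position'][2]),'toolx in bench deg %.1f'%np.degrees(np.arctan2(T[1,0],T[0,0])-YAW),'F bench',np.r_[Rb().T@np.array(s['ft_force'])[:2],s['ft_force'][2]].round(1),'gap %.2f'%s['finger_gap'],'tilt',T[:2,2].round(3))
    return s,T
def plan(xb,yb,z):
    s,T=status();X=np.r_[BC+Rb()@[xb,yb],z]
    print('tool shift cm',(100*T.T@(X-np.array(s['position']))).round(2))
E
python3 - <<'E'
import h;from h import *
im=cv2.imread('pics/top.png').astype(int).min(2)
m=np.zeros(im.shape,bool);m[160:203,205:358]=im[160:203,205:358]>175
n,l,st,_=cv2.connectedComponentsWithStats(m.astype(np.uint8))
k=1+np.argmax(st[1:,2]);c,s,b=mask_rect(l==k,.074);a=long_axis(b)
print('fence',c.round(4),np.round(s,1),a.round(4),'yaw',np.degrees(np.arctan2(-a[0],a[1])))
for q,n in(((195,237.1),'nearleft'),((337.4,269.8),'nearright')):print(n,w(q,.06).round(4))
print('in bench: fence',Rb().T@(c-BC)*1000)
for q in((195,237.1),(337.4,269.8)):print(Rb().T@(w(q,.06)[:2]-BC)*1000)
print('insert',Rb().T@(np.array([.5322,-.0121])-BC)*1000)
plan(-.068,-.017,.2)
E
```

```text
fence [ 0.6085 -0.0103] [318.8  10.4] [0.2174 0.9761] yaw -12.558034
nearleft [0.486  0.1784 0.06  ]
nearright [ 0.4165 -0.1333  0.06  ]
in bench: fence [75.99836691  1.08719211]
[-84.19481025 159.05120367]
[ -85.04343947 -160.32297128]
insert [  1.91864632 -17.08709444]
t 0.8 TCP bench mm [-411.2  444.9] z 210.0 toolx in bench deg 79.1 F bench [-0.   0.  -0.3] gap 1.00 tilt [0. 0.]
tool shift cm [-38.83  42.47   1.  ]
```

```bash
python3 -m creep '[[[0,0,-5.45],[0,0,0],0.8],[[0,0,-5.45],[0,0,0],0.8],[[0,0,0],[-3.0,2.2,0],0.8],[[0,0,0],[-3.0,2.2,0],0.8],[[0,0,0],[-3.0,2.2,0],0.8]]'; python3 -m creep '[[[0,0,0],[-3.0,2.2,0],0.8],[[0,0,0],[-3.0,2.2,0],0.8],[[0,0,0],[-3.0,2.2,0],0.8],[[0,0,0],[-3.0,2.2,0],0.8],[[0,0,0],[-3.0,2.2,0],0.8]]'; python3 -c "
from h import *
plan(-.068,-.017,.12)"
```

```text
t: 1.35
position: [0.2733, 0.4248, 0.21]
orientation: [2.448, 1.968, 0.0]
ft_force: [0.7, 0.4, 1.2]
finger_gap: 0.805
t: 1.85
position: [0.3485, 0.2542, 0.2103]
orientation: [2.449, 1.967, 0.001]
ft_force: [0.6, -0.2, 0.9]
finger_gap: 0.798
t 1.9 TCP bench mm [-234.7  203.5] z 210.3 toolx in bench deg 90.0 F bench [ 0.6 -0.   0.9] gap 0.80 tilt [0.001 0.   ]
tool shift cm [-22.05  16.67   9.03]
```

```bash
python3 -m creep '[[[0,0,0],[-2.75,2.08,0],0.8],[[0,0,0],[-2.75,2.08,0],0.8],[[0,0,0],[-2.75,2.08,0],0.8],[[0,0,0],[-2.75,2.08,0],0.8],[[0,0,0],[-2.75,2.08,0],0.8]]'; python3 -m creep '[[[0,0,0],[-2.75,2.08,0],0.8],[[0,0,0],[-2.75,2.08,0],0.8],[[0,0,0],[-2.75,2.08,0],0.8],[[0,0,0],[0,0,4],0.8],[[0,0,0],[0,0,4],0.8]]'
python3 - <<'E'
from h import *
plan(-.068,-.017,.08)
cv2.imwrite('pics/s2.png',cv2.resize(env.get_image('scene')[130:260,130:330],None,fx=4,fy=4))
E
```

```text
t: 2.35
position: [0.4205, 0.0974, 0.2103]
orientation: [2.449, 1.967, 0.001]
ft_force: [0.6, 0.1, 0.6]
finger_gap: 0.798
t: 2.85
position: [0.4655, 0.0032, 0.1308]
orientation: [2.449, 1.962, 0.006]
ft_force: [-0.0, 0.2, -0.5]
finger_gap: 0.801
t 2.9 TCP bench mm [-66.5 -16.5] z 130.8 toolx in bench deg 89.8 F bench [-0.1  0.2 -0.5] gap 0.80 tilt [ 0.005 -0.001]
tool shift cm [-0.05 -0.17  5.08]
```

View pics/s2.png

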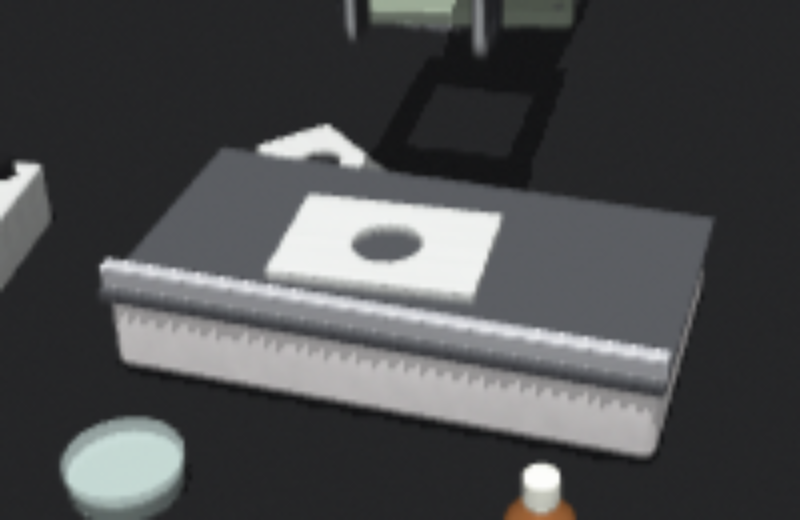

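The fingers (at (352,20) and (480,30) in the crop) straddle the insert on the near side. Lowering gently to touch the bench top.

```bash
python3 -m creep '[[[0,0,0],[0,0,2],0.8],[[0,0,0],[0,0,2],0.8],[[0,0,0],[0,0,1],0.8],[[0,0,0],[0,0,0.5],0.8],[[0,0,0],[0,0,0],0.8]]'; for i in 1; do python3 -m creep '[[[0,0,0],[0,0,0.2],0.8],[[0,0,0],[0,0,0.2],0.8],[[0,0,0],[0,0,0],0.8]]'; done; python3 -c "
from h import *
status()"
```

```text
t: 3.4
position: [0.4631, 0.0049, 0.0751]
orientation: [-2.449, -1.967, 0.0]
ft_force: [-0.2, -0.4, 0.2]
finger_gap: 0.798
t: 3.7
position: [0.4634, 0.0048, 0.0714]
orientation: [2.449, 1.967, 0.001]
ft_force: [-0.3, 0.8, 0.2]
finger_gap: 0.8
t 3.7 TCP bench mm [-68.9 -15.4] z 71.4 toolx in bench deg 90.0 F bench [-0.5  0.7  0.2] gap 0.80 tilt [ 0.001 -0.   ]
```

```bash
for k in 1; do
python3 -m creep '[[[0,0,0],[0,0,0.2],0.8],[[0,0,0],[0,0,0],0.8]]'
python3 -m creep '[[[0,0,0],[0,0,0.2],0.8],[[0,0,0],[0,0,0],0.8]]'
python3 -m creep '[[[0,0,0],[0,0,0.1],0.8],[[0,0,0],[0,0,0],0.8]]'
python3 -m creep '[[[0,0,0],[0,0,0.1],0.8],[[0,0,0],[0,0,0],0.8]]'
done | grep -E "pos|force"
```

```text
position: [0.463, 0.0048, 0.0689]
ft_force: [0.1, 0.0, 0.4]
position: [0.4628, 0.0048, 0.0667]
ft_force: [0.6, 0.3, -0.1]
position: [0.463, 0.0048, 0.0659]
ft_force: [-0.6, 0.9, 0.7]
position: [0.463, 0.0048, 0.0648]
ft_force: [-1.0, -0.9, 0.1]
```

```bash
for k in 1; do
python3 -m creep '[[[0,0,0],[0,0,0.1],0.8],[[0,0,0],[0,0,0],0.8]]'
python3 -m creep '[[[0,0,0],[0,0,0.1],0.8],[[0,0,0],[0,0,0],0.8]]'
python3 -m creep '[[[0,0,0],[0,0,0.1],0.8],[[0,0,0],[0,0,0],0.8]]'
done | grep -E "pos|force"
python3 - <<'E'
from h import *
cv2.imwrite('pics/s3.png',cv2.resize(env.get_image('scene')[150:250,150:300],None,fx=5,fy=5,interpolation=cv2.INTER_CUBIC))
E
```

```text
position: [0.463, 0.0048, 0.0639]
ft_force: [-1.4, -0.5, 0.5]
position: [0.463, 0.0048, 0.0629]
ft_force: [-0.2, -0.6, -1.0]
position: [0.463, 0.0048, 0.0618]
ft_force: [-0.6, -0.4, -0.5]
```

View pics/s3.png

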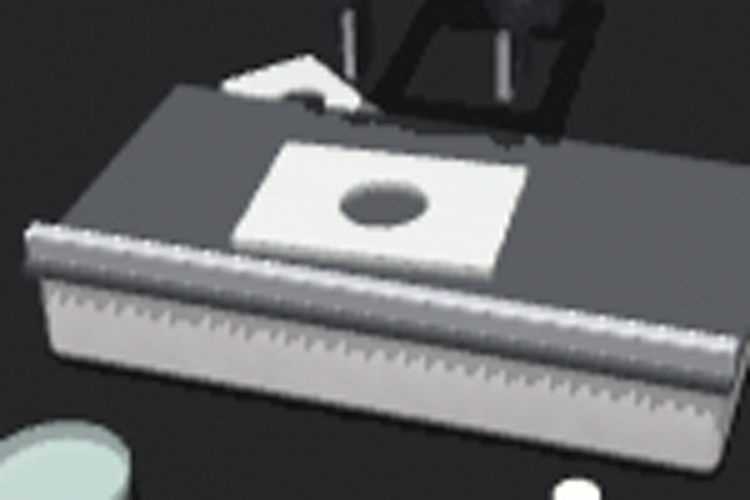

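Run:
```python
from h import *
s=env.sense();p=env.camera_params('scene');K,R,t=map(np.array,(p['K'],p['R'],p['t']))
T=Ro.from_rotvec(s['orientation']).as_matrix();P=np.array(s['position'])
for X in ([-.035,0,0],[.035,0,0],[-.035,0,.008],[.035,0,.008]):
    q=K@(R@(P+T@X)+t);q=q[:2]/q[2];print(X,q.round(1),((q-150)*5).round(0))
for b in((-.085,-.05),(-.085,.02)):
    q=K@(R@np.r_[BC+Rb()@b,.06]+t);q=q[:2]/q[2];print('edge',((q-150)*5).round(0))
cv2.imwrite('pics/w.png',env.get_image('wrist'))
```

```text
[-0.035, 0, 0] [222.7 174.5] [363. 122.]
[0.035, 0, 0] [249.7 178.4] [499. 142.]
[-0.035, 0, 0.008] [222.8 177.2] [364. 136.]
[0.035, 0, 0.008] [249.7 181.2] [499. 156.]
edge [375. 110.]
edge [508. 129.]
```

View pics/w.png

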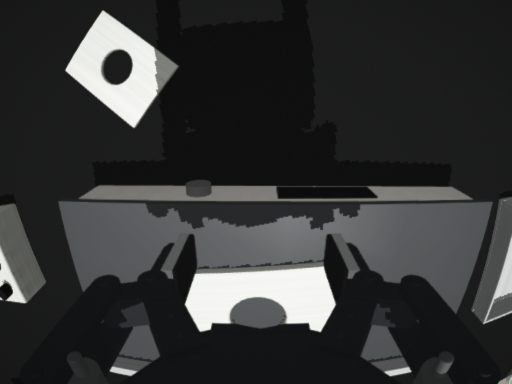

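The wrist view shows the finger tips (190,235) and (335,235) on the near side of the insert, with its near edge at row 268. No contact yet, so I keep lowering.

```bash
for k in 1; do
python3 -m creep '[[[0,0,0],[0,0,0.1],0.8],[[0,0,0],[0,0,0],0.8]]'
python3 -m creep '[[[0,0,0],[0,0,0.1],0.8],[[0,0,0],[0,0,0],0.8]]'
python3 -m creep '[[[0,0,0],[0,0,0.1],0.8],[[0,0,0],[0,0,0],0.8]]'
python3 -m creep '[[[0,0,0],[0,0,0.1],0.8],[[0,0,0],[0,0,0],0.8]]'
done | grep -E "pos|force"
```

```text
position: [0.463, 0.0048, 0.0609]
ft_force: [-0.5, -0.8, -0.1]
position: [0.463, 0.0048, 0.0598]
ft_force: [-0.5, -0.1, 1.1]
position: [0.463, 0.0048, 0.0588]
ft_force: [-0.3, 0.1, -0.3]
position: [0.463, 0.0048, 0.0579]
ft_force: [0.2, -0.0, 0.5]
```

```bash
for k in 1; do
python3 -m creep '[[[0,0,0],[0,0,0.1],0.8],[[0,0,0],[0,0,0],0.8]]'
python3 -m creep '[[[0,0,0],[0,0,0.1],0.8],[[0,0,0],[0,0,0],0.8]]'
python3 -m creep '[[[0,0,0],[0,0,0.1],0.8],[[0,0,0],[0,0,0],0.8]]'
done | grep -E "pos|force"
```

```text
position: [0.463, 0.0048, 0.0569]
ft_force: [-0.5, 1.1, -1.0]
position: [0.463, 0.0048, 0.0558]
ft_force: [-0.7, -0.2, 0.3]
position: [0.463, 0.0048, 0.0549]
ft_force: [-0.5, 0.1, -0.4]
```

```bash
for k in 1; do
python3 -m creep '[[[0,0,0],[0,0,0.1],0.8],[[0,0,0],[0,0,0],0.8]]'
python3 -m creep '[[[0,0,0],[0,0,0.1],0.8],[[0,0,0],[0,0,0],0.8]]'
python3 -m creep '[[[0,0,0],[0,0,0.1],0.8],[[0,0,0],[0,0,0],0.8]]'
done | grep -E "pos|force|gap"
python3 - <<'E'
from h import *
im=env.get_image('wrist');cv2.imwrite('pics/w2.png',cv2.resize(im[180:350,90:430],None,fx=2.3,fy=2.3,interpolation=cv2.INTER_CUBIC))
p=env.camera_params('wrist');print({k:np.round(v,3).tolist() for k,v in p.items() if v is not None and k in('K','mount')})
E
```

```text
position: [0.463, 0.0048, 0.0538]
ft_force: [-1.1, -0.3, 0.5]
finger_gap: 0.803
position: [0.463, 0.0048, 0.0529]
ft_force: [0.3, -0.3, 0.1]
finger_gap: 0.797
position: [0.463, 0.0048, 0.0518]
ft_force: [0.0, 0.6, -0.8]
finger_gap: 0.8
{'K': [[297.319, 0.0, 259.894], [0.0, 297.319, 186.521], [0.0, 0.0, 1.0]], 'mount': [[1.0, -0.0, -0.002, -0.0], [0.001, 0.953, 0.304, -0.077], [0.001, -0.304, 0.953, -0.165], [0.0, 0.0, 0.0, 1.0]]}
```

View pics/w2.png

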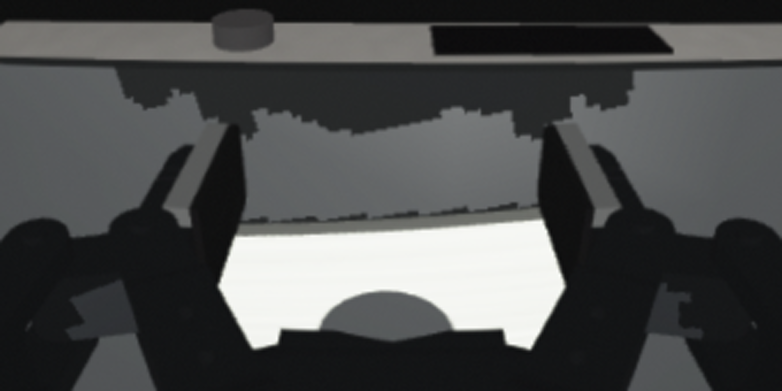

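Both cameras put the tips about 30 mm behind the TCP at this opening, so contact will come lower. I continue down with force checks.

```bash
for k in 1; do
python3 -m creep '[[[0,0,0],[0,0,0.2],0.8],[[0,0,0],[0,0,0],0.8]]'
python3 -m creep '[[[0,0,0],[0,0,0.2],0.8],[[0,0,0],[0,0,0],0.8]]'
python3 -m creep '[[[0,0,0],[0,0,0.2],0.8],[[0,0,0],[0,0,0],0.8]]'
done | grep -E "pos|force"
```

```text
position: [0.4629, 0.0048, 0.0497]
ft_force: [0.2, -0.2, -0.1]
position: [0.4628, 0.0048, 0.0477]
ft_force: [0.2, -0.3, -0.6]
position: [0.4629, 0.0048, 0.0457]
ft_force: [0.4, -0.4, -0.1]
```

```bash
for k in 1; do
python3 -m creep '[[[0,0,0],[0,0,0.2],0.8],[[0,0,0],[0,0,0],0.8]]'
python3 -m creep '[[[0,0,0],[0,0,0.2],0.8],[[0,0,0],[0,0,0],0.8]]'
python3 -m creep '[[[0,0,0],[0,0,0.2],0.8],[[0,0,0],[0,0,0],0.8]]'
done | grep -E "pos|force"
```

```text
position: [0.4629, 0.0048, 0.0437]
ft_force: [-0.2, -0.5, -0.3]
position: [0.4629, 0.0048, 0.0417]
ft_force: [-0.3, -0.1, -0.2]
position: [0.4629, 0.0048, 0.0397]
ft_force: [0.2, -0.6, -0.3]
```

```bash
for k in 1; do
python3 -m creep '[[[0,0,0],[0,0,0.1],0.8],[[0,0,0],[0,0,0],0.8]]'
python3 -m creep '[[[0,0,0],[0,0,0.1],0.8],[[0,0,0],[0,0,0],0.8]]'
python3 -m creep '[[[0,0,0],[0,0,0.1],0.8],[[0,0,0],[0,0,0],0.8]]'
python3 -m creep '[[[0,0,0],[0,0,0.1],0.8],[[0,0,0],[0,0,0],0.8]]'
done | grep -E "pos|force"
```

```text
position: [0.463, 0.0048, 0.0389]
ft_force: [0.3, -0.6, -0.2]
position: [0.463, 0.0048, 0.0379]
ft_force: [0.9, -0.4, -0.1]
position: [0.463, 0.0048, 0.0369]
ft_force: [-0.5, -0.4, -0.3]
position: [0.463, 0.0048, 0.0359]
ft_force: [-0.2, -0.0, -0.2]
```

Run:
```python
from h import *
im=env.get_image('wrist');a=cv2.resize(im[190:330,130:390],None,fx=2.3,fy=2.3,interpolation=cv2.INTER_CUBIC)
b=cv2.resize(env.get_image('scene')[145:225,175:305],(a.shape[1],int(a.shape[1]*80/130)-140),interpolation=cv2.INTER_CUBIC)
o=np.vstack([a,b]);print(o.shape)
cv2.imwrite('pics/w3.png',np.clip(o.astype(float)*1.5,0,255).astype(np.uint8))
```

```text
(550, 598, 3)
```

View pics/w3.png

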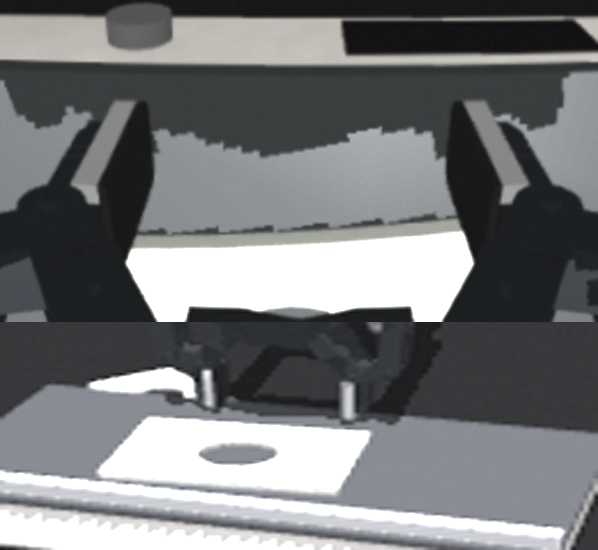

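The tips are now about 5 mm above the bench: in the scene half they end at (210,408) and (347,420), just short of the insert's near edge.

```bash
for k in 1; do
python3 -m creep '[[[0,0,0],[0,0,0.1],0.8],[[0,0,0],[0,0,0],0.8]]'
python3 -m creep '[[[0,0,0],[0,0,0.1],0.8],[[0,0,0],[0,0,0],0.8]]'
python3 -m creep '[[[0,0,0],[0,0,0.1],0.8],[[0,0,0],[0,0,0],0.8]]'
python3 -m creep '[[[0,0,0],[0,0,0.1],0.8],[[0,0,0],[0,0,0],0.8]]'
done | grep -E "pos|force"
```

```text
position: [0.463, 0.0048, 0.0349]
ft_force: [-0.5, 0.1, -0.1]
position: [0.463, 0.0048, 0.0338]
ft_force: [-0.7, -0.3, -0.3]
position: [0.463, 0.0048, 0.0329]
ft_force: [0.0, 0.0, 0.3]
position: [0.463, 0.0048, 0.0318]
ft_force: [0.1, 0.6, -0.2]
```

```bash
for k in 1; do
python3 -m creep '[[[0,0,0],[0,0,0.1],0.8],[[0,0,0],[0,0,0],0.8]]'
python3 -m creep '[[[0,0,0],[0,0,0.1],0.8],[[0,0,0],[0,0,0],0.8]]'
python3 -m creep '[[[0,0,0],[0,0,0.1],0.8],[[0,0,0],[0,0,0],0.8]]'
done | grep -E "pos|force"
```

```text
position: [0.4632, 0.0048, 0.0315]
ft_force: [-0.8, -0.2, 4.3]
position: [0.4632, 0.0048, 0.0315]
ft_force: [-5.4, 0.5, 13.2]
position: [0.4632, 0.0048, 0.0314]
ft_force: [-8.2, 1.1, 20.6]
```

Contact at TCP z = 31.5 mm, so I raise about 2 mm and push back.

```bash
python3 -m creep '[[[0,0,0],[0,0,-0.25],0.8],[[0,0,0],[0,0,-0.22],0.8],[[0,0,0],[0,0.5,0],0.8],[[0,0,0],[0,0.5,0],0.8],[[0,0,0],[0,0,0],0.8]]'
python3 -m creep '[[[0,0,0],[0,0.4,0],0.8],[[0,0,0],[0,0.4,0],0.8],[[0,0,0],[0,0.4,0],0.8],[[0,0,0],[0,0,0],0.8]]'
python3 -m creep '[[[0,0,0],[0,0.4,0],0.8],[[0,0,0],[0,0.4,0],0.8],[[0,0,0],[0,0,0],0.8]]'
python3 - <<'E'
from h import *
status()
im=env.get_image('top').astype(int).min(2)
E
```

```text
t: 11.25
position: [0.4738, 0.0023, 0.0336]
orientation: [2.449, 1.967, 0.001]
ft_force: [0.6, 0.3, 0.0]
finger_gap: 0.801
t: 11.65
position: [0.4853, -0.0001, 0.0337]
orientation: [2.449, 1.967, 0.0]
ft_force: [-0.8, -0.5, 0.1]
finger_gap: 0.799
t: 11.95
position: [0.4932, -0.0019, 0.0338]
orientation: [2.449, 1.967, 0.001]
ft_force: [0.2, -0.6, -0.2]
finger_gap: 0.803
t 11.9 TCP bench mm [-38.4 -15.5] z 33.8 toolx in bench deg 89.9 F bench [ 0.3 -0.5 -0.2] gap 0.80 tilt [ 0.001 -0.   ]
```

```bash
cat >> h.py <<'E'
def ins():
    im=env.get_image('scene');q=env.camera_params('scene');Rs,ts=np.array(q['R']),np.array(q['t'])
    for d in env.pinpoint('scene','insert'):
        X=Rs.T@(np.array(d['position'])-ts);b=Rb().T@(X[:2]-BC)
        if abs(b[0])<.08 and abs(b[1])<.25: print('insert pin bench mm',(b*1000).round(1),'z %.3f'%X[2],round(d['score'],2))
    for d in env.cut_out('scene','insert'):
        c=max(cv2.findContours(d['mask'].astype(np.uint8),cv2.RETR_EXTERNAL,cv2.CHAIN_APPROX_NONE)[0],key=cv2.contourArea)[:,0]
        P=[]
        for u in c:
            r=Rs.T@np.linalg.solve(np.array(q['K']),[*u,1]);C0=-Rs.T@ts;P.append(Rb().T@((C0+r*(.066-C0[2])/r[2])[:2]-BC)*1000)
        P=np.float32(P);e=cv2.minAreaRect(P)
        if abs(e[0][0])<80: print('scene mask: c',np.round(e[0],1),np.round(e[1],1),'ang %.1f'%e[2],'xr',P[:,0].min().round(1),P[:,0].max().round(1),'yr',P[:,1].min().round(1),P[:,1].max().round(1))
E
python3 -c "
from h import *
ins()"
```

```text
insert pin bench mm [ 14.7 -22.9] z 0.060 0.85
scene mask: c [ 14.5 -19.4] [ 89.5 121.5] ang 0.0 xr -30.3 59.2 yr -80.1 41.3
```

The insert is moving and squared to the fingers. About 13 mm to go.

```bash
python3 -m creep '[[[0,0,0],[0,0.4,0],0.8],[[0,0,0],[0,0.4,0],0.8],[[0,0,0],[0,0.2,0],0.8],[[0,0,0],[0,0,0],0.8]]' | grep -E "pos|force"
python3 -m creep '[[[0,0,0],[0,0.1,0],0.8],[[0,0,0],[0,0.1,0],0.8],[[0,0,0],[0,0,0],0.8]]'| grep -E "pos|force"
python3 -c "
from h import *
status();ins()"
```

```text
position: [0.5028, -0.004, 0.0338]
ft_force: [-0.2, 0.3, 0.6]
position: [0.5041, -0.0042, 0.0337]
ft_force: [-0.7, 0.0, -0.3]
t 12.8 TCP bench mm [-27.2 -15.5] z 33.7 toolx in bench deg 90.0 F bench [-0.7 -0.1 -0.3] gap 0.80 tilt [-0.  0.]
insert pin bench mm [ 26. -19.] z 0.058 0.58
scene mask: c [ 19.4 -20.2] [ 82.6 126.7] ang 1.8 xr -22.1 62.3 yr -82.6 42.4
```

```bash
python3 -m creep '[[[0,0,0],[0,0.1,0],0.8],[[0,0,0],[0,0.1,0],0.8],[[0,0,0],[0,0,0],0.8]]' | grep -E "pos|force"
python3 -m creep '[[[0,0,0],[0,0.1,0],0.8],[[0,0,0],[0,0,0],0.8]]'| grep -E "pos|force"
python3 -c "
from h import *
status()"
```

```text
position: [0.5064, -0.0048, 0.0337]
ft_force: [0.5, -0.5, -1.0]
position: [0.5072, -0.005, 0.0337]
ft_force: [-0.2, 0.4, 0.5]
t 13.5 TCP bench mm [-24.  -15.5] z 33.7 toolx in bench deg 90.0 F bench [-0.3  0.4  0.5] gap 0.80 tilt [ 0. -0.]
```

```bash
python3 -m creep '[[[0,0,0],[0,0.1,0],0.8],[[0,0,0],[0,0,0],0.8]]' | grep -E "pos|force"
python3 -m creep '[[[0,0,0],[0,0.1,0],0.8],[[0,0,0],[0,0,0],0.8]]'| grep -E "pos|force"
python3 -c "
from h import *
status();ins()"
```

```text
position: [0.5081, -0.0051, 0.0337]
ft_force: [0.3, 0.6, -0.0]
position: [0.5081, -0.0051, 0.0335]
ft_force: [-3.0, 0.9, 2.5]
t 13.9 TCP bench mm [-23.1 -15.4] z 33.5 toolx in bench deg 90.0 F bench [-3.1  0.2  2.5] gap 0.80 tilt [-0.002  0.   ]
insert pin bench mm [ 28.2 -19. ] z 0.060 0.65
scene mask: c [ 22.2 -19.4] [121.4  74.1] ang 90.0 xr -14.8 59.3 yr -80.1 41.3
```

Fence contact: the motion stops with 3 N of reaction, insert at about (28, -19). I press once more to seat it, retreat and rise.

```bash
python3 -m creep '[[[0,0,0],[0,0.1,0],0.8],[[0,0,0],[0,0,0],0.8]]'| grep -E "pos|force"
python3 -m creep '[[[0,0,0],[0,-0.6,0],0.8],[[0,0,0],[0,-0.8,0],0.8],[[0,0,0],[0,-1.0,0],0.8],[[0,0,0],[0,0,-4],0.8],[[0,0,0],[0,0,-4],0.8]]'| grep -E "pos|force"
python3 -c "
from h import *
s,T=status();print(s['q']);ins()
im=env.get_image('top').astype(int).min(2);m=np.zeros(im.shape,bool);m[185:250,245:320]=im[185:250,245:320]>185
c,z,b=mask_rect(m,.066);print(Rb().T@(c-BC)*1000,z,long_axis(b))"
```

```text
position: [0.5082, -0.0051, 0.0334]
ft_force: [-6.8, 2.0, 5.5]
position: [0.4842, 0.0, 0.113]
ft_force: [0.9, 0.8, 1.2]
t 14.8 TCP bench mm [-47.6 -15.6] z 113.0 toolx in bench deg 90.0 F bench [0.7 0.9 1.2] gap 0.80 tilt [-0.004  0.001]
[-1.78917478e-01  1.23567860e-01  1.85370832e+00 -2.31936399e-05
  1.16830723e+00 -1.53215896e+00]
insert pin bench mm [ 29.  -20.4] z 0.060 0.95
scene mask: c [ 21.7 -19.1] [ 81.2 122.6] ang 1.3 xr -19.1 62.5 yr -81.1 42.3
[49.23210245 32.55011451] (3.0805981159210205, 28.154298782348633) [-0.98124194  0.1927804 ]
```

```bash
python3 -m creep '[[[0,0,8.5],[0,0,0],0.5],[[0,0,8.5],[0,0,0],0.5],[[0,0,8.5],[0,0,0],0.5],[[0,0,8.5],[0,0,0],0.5],[[0,0,8.5],[0,0,0],0.5]]'| grep -E "pos|force"
python3 -m creep '[[[0,0,8.5],[0,0,0],0.5],[[0,0,8.5],[0,0,0],0.5],[[0,0,8.5],[0,0,0],0.5],[[0,0,8.5],[0,0,0],0.5],[[0,0,8.5],[0,0,0],0.5]]'| grep -E "pos|force"
python3 -m creep '[[[0,0,5],[0,0,0],0.5],[[0,0,0],[1.74,2.24,0],0.5],[[0,0,0],[1.74,2.24,0],0.5],[[0,0,0],[1.74,2.24,0],0.5],[[0,0,0],[1.74,2.24,0],0.5]]'| grep -E "pos|force"
python3 -c "
from h import *
plan(.022,-.107,.05)"
```

```text
position: [0.4846, -0.0001, 0.1115]
ft_force: [-0.3, -0.1, -0.3]
position: [0.4846, -0.0001, 0.1115]
ft_force: [0.5, 0.3, 0.0]
position: [0.5338, -0.1032, 0.1114]
ft_force: [0.0, -0.0, 0.2]
t 16.4 TCP bench mm [  23.  -105.7] z 111.4 toolx in bench deg -0.0 F bench [ 0.1 -0.   0.2] gap 0.50 tilt [-0.004  0.001]
tool shift cm [-0.08  0.13  6.14]
```

```bash
python3 -m creep '[[[0,0,0],[-0.1,0.1,2.5],0.5],[[0,0,0],[0,0,2],0.5],[[0,0,0],[0,0,1],0.5],[[0,0,0],[0,0,0],0.5]]'| grep -E "pos|force"
for k in 1; do
python3 -m creep '[[[0,0,0],[0,0,0.2],0.5],[[0,0,0],[0,0,0],0.5]]'
python3 -m creep '[[[0,0,0],[0,0,0.2],0.5],[[0,0,0],[0,0,0],0.5]]'
python3 -m creep '[[[0,0,0],[0,0,0.2],0.5],[[0,0,0],[0,0,0],0.5]]'
done | grep -E "pos|force"
```

```text
position: [0.531, -0.1026, 0.0555]
ft_force: [-0.7, -0.3, 0.3]
position: [0.5345, -0.1036, 0.0573]
ft_force: [-0.1, -0.1, 0.9]
position: [0.5344, -0.1037, 0.0553]
ft_force: [-0.3, 0.2, -0.4]
position: [0.5339, -0.1036, 0.0527]
ft_force: [-0.3, -0.1, -0.1]
```

```bash
for k in 1; do
python3 -m creep '[[[0,0,0],[0,0,0.2],0.5],[[0,0,0],[0,0,0],0.5]]'
python3 -m creep '[[[0,0,0],[0,0,0.2],0.5],[[0,0,0],[0,0,0],0.5]]'
python3 -m creep '[[[0,0,0],[0,0,0.2],0.5],[[0,0,0],[0,0,0],0.5]]'
python3 -m creep '[[[0,0,0],[0,0,0.15],0.5],[[0,0,0],[0,0,0],0.5]]'
done | grep -E "pos|force"
```

```text
position: [0.5337, -0.1036, 0.0504]
ft_force: [-1.0, 0.1, -0.0]
position: [0.5337, -0.1036, 0.0483]
ft_force: [-0.6, 0.2, 0.2]
position: [0.5337, -0.1036, 0.0464]
ft_force: [-0.5, 0.1, 0.2]
position: [0.5338, -0.1036, 0.045]
ft_force: [0.3, 0.3, -0.0]
```

```bash
for k in 1; do
python3 -m creep '[[[0,0,0],[0,0,0.15],0.5],[[0,0,0],[0,0,0],0.5]]'
python3 -m creep '[[[0,0,0],[0,0,0.15],0.5],[[0,0,0],[0,0,0],0.5]]'
python3 -m creep '[[[0,0,0],[0,0,0.15],0.5],[[0,0,0],[0,0,0],0.5]]'
done | grep -E "pos|force"
```

```text
position: [0.5338, -0.1036, 0.0435]
ft_force: [0.1, 1.7, 0.1]
position: [0.5338, -0.1036, 0.042]
ft_force: [0.5, 0.2, -0.1]
position: [0.5338, -0.1036, 0.0405]
ft_force: [0.5, -0.0, -0.3]
```

```bash
for k in 1; do
python3 -m creep '[[[0,0,0],[0,0,0.1],0.5],[[0,0,0],[0,0,0],0.5]]'
python3 -m creep '[[[0,0,0],[0,0,0.1],0.5],[[0,0,0],[0,0,0],0.5]]'
python3 -m creep '[[[0,0,0],[0,0,0.1],0.5],[[0,0,0],[0,0,0],0.5]]'
python3 -m creep '[[[0,0,0],[0,0,0.1],0.5],[[0,0,0],[0,0,0],0.5]]'
done | grep -E "pos|force"
```

```text
position: [0.5339, -0.1036, 0.0396]
ft_force: [-0.3, -0.1, -0.8]
position: [0.5338, -0.1036, 0.0385]
ft_force: [-0.1, 0.4, -0.1]
position: [0.5339, -0.1036, 0.0376]
ft_force: [0.1, -0.2, 0.1]
position: [0.5341, -0.1037, 0.0369]
ft_force: [-0.5, -0.3, 1.4]
```

Contact at z = 37 mm. Raise about 2 mm and push along the fence, stopping partway to check.

```bash
python3 -m creep '[[[0,0,0],[0,0,-0.22],0.5],[[0,0,0],[0,-0.5,0],0.5],[[0,0,0],[0,-0.5,0],0.5],[[0,0,0],[0,-0.4,0],0.5],[[0,0,0],[0,-0.4,0],0.5]]'| grep -E "pos|force"
python3 -m creep '[[[0,0,0],[0,-0.4,0],0.5],[[0,0,0],[0,-0.5,0],0.5],[[0,0,0],[0,-0.5,0],0.5],[[0,0,0],[0,-0.5,0],0.5],[[0,0,0],[0,-0.5,0],0.5]]'| grep -E "pos|force"
python3 -m creep '[[[0,0,0],[0,-0.5,0],0.5],[[0,0,0],[0,-0.5,0],0.5],[[0,0,0],[0,-0.4,0],0.5],[[0,0,0],[0,-0.2,0],0.5],[[0,0,0],[0,0,0],0.5]]'| grep -E "pos|force"
python3 -c "
from h import *
status();ins()"
```

```text
position: [0.5378, -0.0857, 0.0388]
ft_force: [0.4, -0.4, 1.3]
position: [0.5431, -0.0622, 0.0388]
ft_force: [-0.1, -0.6, 0.5]
position: [0.5466, -0.0467, 0.0389]
ft_force: [0.5, 0.1, 0.4]
t 21.1 TCP bench mm [ 23.4 -47.8] z 38.9 toolx in bench deg -0.0 F bench [0.4 0.2 0.4] gap 0.50 tilt [0. 0.]
insert pin bench mm [30.7 22.9] z 0.057 0.94
scene mask: c [22.5 24.5] [122.6  74.7] ang 89.6 xr -14.8 60.2 yr -36.8 85.6
scene mask: c [ 69.9 288.2] [170.6  97.3] ang 4.7 xr -17.6 157.8 yr 236.4 339.0
scene mask: c [  47.1 -262.7] [154.6  97.2] ang 8.7 xr -26.7 120.9 yr -319.8 -206.7
```

```bash
python3 -m creep '[[[0,0,0],[0,-0.3,0],0.5],[[0,0,0],[0,-0.5,0],0.5],[[0,0,0],[0,-0.5,0],0.5],[[0,0,0],[0,-0.5,0],0.5],[[0,0,0],[0,-0.5,0],0.5]]'| grep -E "pos|force"
python3 -m creep '[[[0,0,0],[0,-0.5,0],0.5],[[0,0,0],[0,-0.5,0],0.5],[[0,0,0],[0,-0.5,0],0.5],[[0,0,0],[0,-0.5,0],0.5],[[0,0,0],[0,-0.5,0],0.5]]'| grep -E "pos|force"
python3 -m creep '[[[0,0,0],[0,-0.5,0],0.5],[[0,0,0],[0,-0.5,0],0.5],[[0,0,0],[0,-0.5,0],0.5],[[0,0,0],[0,-0.5,0],0.5],[[0,0,0],[0,-0.5,0],0.5]]'| grep -E "pos|force"
python3 -m creep '[[[0,0,0],[0,-0.5,0],0.5],[[0,0,0],[0,-0.5,0],0.5],[[0,0,0],[0,-0.4,0],0.5],[[0,0,0],[0,-0.2,0],0.5],[[0,0,0],[0,0,0],0.5]]'| grep -E "pos|force"
python3 -c "
from h import *
status();ins()"
```

```text
position: [0.5516, -0.0241, 0.0389]
ft_force: [-0.3, -0.9, 0.3]
position: [0.5569, 0.0002, 0.0389]
ft_force: [-0.3, -1.7, 0.6]
position: [0.5623, 0.0246, 0.0389]
ft_force: [-0.4, -0.9, 1.0]
position: [0.5657, 0.0404, 0.0388]
ft_force: [0.5, 0.0, -0.3]
t 23.3 TCP bench mm [23.3 41.4] z 38.8 toolx in bench deg -0.0 F bench [ 0.5  0.1 -0.3] gap 0.50 tilt [-0.  0.]
insert pin bench mm [ 32.9 111.4] z 0.060 0.96
scene mask: c [ 29.9 112.7] [124.   86.9] ang 87.3 xr -14.9 75.9 yr 52.2 173.2
```

```bash
python3 -m creep '[[[0,0,0],[0,-0.4,0],0.5],[[0,0,0],[0,-0.5,0],0.5],[[0,0,0],[0,-0.5,0],0.5],[[0,0,0],[0,-0.5,0],0.5],[[0,0,0],[0,-0.4,0],0.5]]'| grep -E "pos|force"
python3 -m creep '[[[0,0,0],[0,-0.3,0],0.5],[[0,0,0],[0,-0.15,0],0.5],[[0,0,0],[0,0,0],0.5],[[0,0,0],[0,1,0],0.5],[[0,0,0],[0,1,0],0.5]]'| grep -E "pos|force"
python3 -m creep '[[[0,0,0],[0,0.5,-2],0.5],[[0,0,0],[0,3,-4],0.5],[[0,0,0],[0,3,-4],0.5],[[0,0,0],[0,3,-4],0.5],[[0,0,0],[0,0,0],0.5]]'| grep -E "pos|force"
python3 - <<'E'
from h import *
status();ins()
a=env.get_image('top');b=env.get_image('scene')
f=lambda i:cv2.resize(i,None,fx=4,fy=4,interpolation=cv2.INTER_CUBIC)
cv2.imwrite('pics/end.png',np.vstack([f(a[160:235,140:310]),f(b[175:245,205:375])]))
E
```

```text
position: [0.5707, 0.0629, 0.0388]
ft_force: [0.3, -0.4, -0.1]
position: [0.5672, 0.0465, 0.0389]
ft_force: [0.6, -0.0, -0.5]
position: [0.5508, -0.0509, 0.1864]
ft_force: [1.4, -0.3, -0.0]
t 24.9 TCP bench mm [ 28.5 -51. ] z 186.4 toolx in bench deg -0.3 F bench [ 1.5 -0.  -0. ] gap 0.50 tilt [ 0.014 -0.005]
insert pin bench mm [ 30.3 138. ] z 0.060 0.58
scene mask: c [ 29.7 139.3] [122.9  93.1] ang 88.8 xr -17.9 77.0 yr 78.5 200.4
```

View pics/end.png

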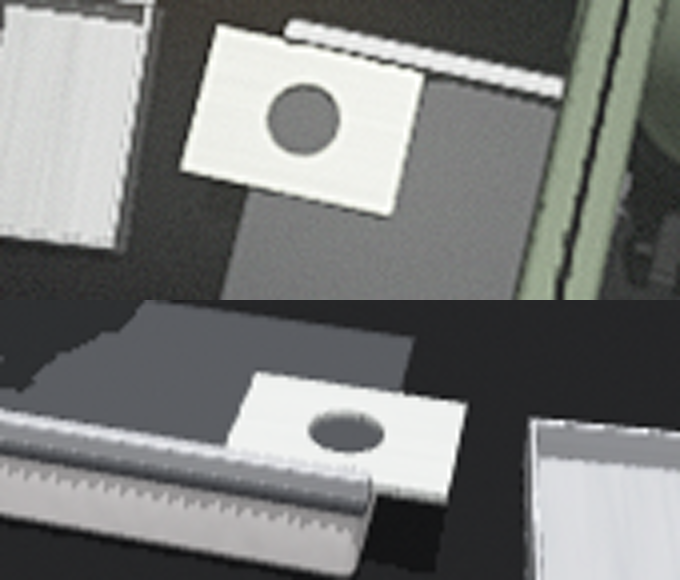

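The insert overhangs the tray end flat: hole at (303,119) in the top half, corners (217,25), (424,72), (390,214), (181,170), against the fence. Checking the numbers.

Run:
```python
from h import *
P=np.array([Rb().T@(w((140+u/4,160+v/4),.066)[:2]-BC)*1000 for u,v in((217,25),(424,72),(390,214),(181,170),(303,119))]);print(P.round(1))
d1,d2=P[0]-P[1],P[3]-P[2];print('centre',P[:4].mean(0).round(1),'long-edge angles deg',np.degrees(np.arctan2(d1[0],d1[1])),np.degrees(np.arctan2(d2[0],d2[1])))
# fence inner top edge at y of fence start & bench end edge
for u,v in((285,38),(420,70)):print('fence inner top',(Rb().T@(w((140+u/4,160+v/4),.074)[:2]-BC)*1000).round(1))
for u,v in((248,188),(222,299)):print('bench end',(Rb().T@(w((140+u/4,160+v/4),.06)[:2]-BC)*1000).round(1))
for n in('tray','tube_block','bottle','dish'):
    for d in env.pinpoint('top',n)[:2]:print(n,(R.T@(np.array(d['position'])-t)).round(3),round(d['score'],2))
```

```text
[[ 70.  199.3]
 [ 69.2  78.8]
 [-13.4  79.1]
 [-14.9 198.2]
 [ 28.  138.9]]
centre [ 27.7 138.9] long-edge angles deg 0.40222955685942513 -0.711287997247317
fence inner top [ 69.4 158.5]
fence inner top [68.1 80.6]
bench end [-15.9 160.4]
bench end [-79.  159.3]
tray [0.602 0.289 0.001] 0.88
tube_block [ 0.464 -0.29   0.   ] 0.76
bottle [0.734 0.084 0.001] 0.53
```

Centre at (27.7, 138.9) mm, square within about 0.7°, overhang about 39 mm. The arm is clear, so I hand in.

```bash
python3 -m creep '[[[0,0,0],[0,0,0],0.5],[[0,0,0],[0,0,0],0.5],[[0,0,0],[0,0,0],0.5]]'; python3 -c "
from rig import env
print(env.sign_off())"
```

```text
t: 25.7
position: [0.5468, -0.0454, 0.1787]
orientation: [-3.123, 0.34, 0.0]
ft_force: [-0.2, -0.1, -0.1]
finger_gap: 0.498
the job is handed in; nothing more can be done
None
```

I pushed the larger white insert back against the fence with the two open fingers, then along the fence towards the tray end. I then lifted the arm clear and handed the job in at about 26 s; no verdict came back.

**Insert:** my last top-view check put its centre at x = 27.7, y = 138.9 mm in the bench frame (targets 28 and 140). It sticks out about 39 mm, lies flush with the fence and is square to within about 0.7°. It lay flat on the bench. The networks' own fix agreed, at (30, 138) mm.

**Bystanders:** the tray, tube block and bottle were within about 4 mm of where they started. The dish was not found in the last top picture, so its place was not re-measured; the arm never went near it.

**Checks that disagreed:**
- **Fingertips:** by touching the bench, the open fingertips proved to be about 23–29 mm behind the TCP, not 8 mm ahead as stated. I set the pushing heights by contact instead.
- **Scene camera:** its outline of the insert varied in x by several millimetres, because the fence hides part of the insert and the outline runs over. I relied on the top view and on the force when the insert met the fence.

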